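# Feed the blue roller, then the orange one

### The arm

A 6-joint arm with a two-finger parallel gripper is mounted at the origin on the work surface. World frame = base frame: x ahead of the robot, y to its left, z up, the work surface at z = 0. Lengths are in mm, angles in rad, forces in N, time in s.
With the tool pointing down it reaches from about 275 to 750 mm from the base axis. Payload 10.2 kg.
Tool frame: the origin (TCP) lies at the very end of the fingers, on their centre line; the grasp point (between the pads) lies 19 mm behind it; z points along the fingers, y is the direction in which the jaws open and shut (so a half turn about z gives the same grasp; the last joint's range is limited). The gripper opens to 85 mm and grips with 20 to 120 N. Pads are 22 mm wide; open, the fingers measure 114 mm over their backs; the gripper's body (76 mm by 85 mm) begins 54 mm behind the grasp point. The pads swing forward as they close: fully open they stand 13 mm farther back than shut.
Start: joints at [-1.544, 0.313, 1.498, -0, 1.331, -0.223], TCP at [129.772, -508.714, 231.294] pointing down, gripper open.
Joint ranges: [-2.94, 2.94], [-0.97, 2.17], [0.19, 2.56], [-1.23, 4.37], [0.02, 3.11], [-2.88, 2.88]. Speed limits (rad/s): [2.39, 2.39, 3.01, 3.14, 3.14, 3.14].

### API

Orientations are given as a unit quaternion [w, x, y, z].
In Python, from rig import readout, cams, finish_job gives the robot as it stands. The module is installed in compiled form; this text tells all that it offers.
- The arm moves only by the tool carry_out, never from a script. Its argument "steps" is one flat list of numbers, 7 for each row, row after row: the shift along the tool's x, y, z in cm, then the turn, a rotation vector about the tool's x, y, z in units of 5 degrees (1.0 is 5 degrees), then the opening, from -1 (shut) to 1 (fully open), so that 0 is half open. In form: [x, y, z, ax, ay, az, hand, x, y, z, ax, ay, az, hand, ...]. A call has 1 to 20 rows; each row shifts and turns the commanded pose from where the row before left it, along the tool's axes as they then stand; what a row does not reach is not made up. A row lasts 1/12 s, in which the tool goes at most 41.7 mm and 7.16 degrees, less where a joint would pass 70% of its speed; a pose out of reach is approached as far as the arm can. A call with a gripper value outside its range is refused whole. The fingers move at their own pace and stop on an object; "grip_force" is the grip in N (left out, the last holds). Time passes only in rows, so rows that do not move let the fingers close. It gives the time, the measured TCP pose, the force and the opening at its end, in the units of the state.
- readout.sense(): the state, without advancing time (a new reading comes with each control period).
- cams.capture(name): name is "scene" or "side" or "wrist"; returns the picture (480x640x3 uint8, red, green, blue); there is no depth.
- cams.calibration(name): a dict with "fx", "fy", "cx", "cy" (pixels), "k1" (the pictures are not rectified: a ray, as slopes to the right and down, at radius r is drawn at 1 + k1 r^2 times it, then the intrinsics apply), "R" (3x3) and "t" (3): a world point X has camera coordinates R X + t; the wrist camera has in their place "T_tool_cam" (4x4, takes a point from camera to tool coordinates, whose origin is the TCP and whose axes are the flange's). Camera axes: x right, y down, z forward; pixel columns grow to the right and rows downward; lengths in mm; the calibration is good to about 2 mm. A picture is of the moment at which its call begins: read the wrist's pose just before it. calibration takes no time and is no camera call.
- finish_job(): hands the job in, once; it reports no verdict.
The state is a dict: "time_s": time; "joints": joint angles; "dq": joint speeds; "tau": joint torques, N m; "eef_pos": TCP position; "ee_rot": TCP orientation; "force": force on the tool from outside, world axes, zero at the start; "wrist_torque": the same for the moment, N m; "grip_width": opening from 0.0 (shut) to 1.0 (fully open).
Only numpy, scipy, OpenCV 4.12 (cv2) and the standard library are available. Lean on these libraries where they do the work, as an engineer would, in place of code of your own. Each camera call takes 0.05 s, during which the arm holds its last target.

### The job

On the three-lane roller feeder, press down the green pad of the lever whose lane holds the blue roller, so that its gate lifts and the roller runs down to the black stop rail, and let the lever come back up; then do the same for the orange roller. Leave the white roller waiting behind its closed gate. Work the levers by their pads only: do not touch the rollers or the gates, and leave everything else on the table where it is.

Things in the scene. Friction and masses are not known exactly. Their poses are not given: they have to be found in the camera images.
- feeder: three-lane roller feeder, fixed, on a grey base plate 340 x 320 x 12 mm that spans x -200 to +140 mm. Origin on the table top; x points down the lanes (from the paddles to the stop rail), y to its left, z up. The lane floor falls towards +x at 0.21 rad and is 50 mm above the table at x = 0. Lanes are 50 mm wide, at y = +85 (left), 0 (mid) and -85 mm (right)
- pivot (a point): middle of the levers' common axis, at x = -70 mm of the feeder and 125 mm above the table; blue posts, 134 mm tall, stand beside each lever here
- paddle_left (a point): centre of the top face of the green press pad of the left lever (pad 50 mm along x, 42 mm wide; 135 mm above the table at rest; steel paddle under it 60 x 50 mm), 85 mm from the pivot towards the robot's side; the point moves with the lever
- lever_left (a joint): left rocking lever: 0 at rest with the gate down, 0.45 rad at its end stop (the paddle's centre is then about 37 mm lower, the gate about 40 mm higher). A roller passes from about 0.25 rad; press to 0.35 or more. Spring return: about 3.5 N on the pad's centre starts it, about 8 N holds it fully down; let go, it returns to 0 by itself
- gate_left: steel gate carried by the left lever's far end: plate 42 mm wide, 28 mm tall, 5 mm thick on a 9 mm wide stem; origin at the top of the stem, 90 mm beyond the pivot on the lever; its lower edge is 72 mm below that, about 8 mm above the lane floor at rest. Not to be touched
- paddle_mid (a point): centre of the top face of the green press pad of the mid lever (pad 50 mm along x, 42 mm wide; 135 mm above the table at rest; steel paddle under it 60 x 50 mm), 85 mm from the pivot towards the robot's side; the point moves with the lever
- lever_mid (a joint): mid rocking lever: 0 at rest with the gate down, 0.45 rad at its end stop (the paddle's centre is then about 37 mm lower, the gate about 40 mm higher). A roller passes from about 0.25 rad; press to 0.35 or more. Spring return: about 3.5 N on the pad's centre starts it, about 8 N holds it fully down; let go, it returns to 0 by itself
- gate_mid: steel gate carried by the mid lever's far end: plate 42 mm wide, 28 mm tall, 5 mm thick on a 9 mm wide stem; origin at the top of the stem, 90 mm beyond the pivot on the lever; its lower edge is 72 mm below that, about 8 mm above the lane floor at rest. Not to be touched
- paddle_right (a point): centre of the top face of the green press pad of the right lever (pad 50 mm along x, 42 mm wide; 135 mm above the table at rest; steel paddle under it 60 x 50 mm), 85 mm from the pivot towards the robot's side; the point moves with the lever
- lever_right (a joint): right rocking lever: 0 at rest with the gate down, 0.45 rad at its end stop (the paddle's centre is then about 37 mm lower, the gate about 40 mm higher). A roller passes from about 0.25 rad; press to 0.35 or more. Spring return: about 3.5 N on the pad's centre starts it, about 8 N holds it fully down; let go, it returns to 0 by itself
- gate_right: steel gate carried by the right lever's far end: plate 42 mm wide, 28 mm tall, 5 mm thick on a 9 mm wide stem; origin at the top of the stem, 90 mm beyond the pivot on the lever; its lower edge is 72 mm below that, about 8 mm above the lane floor at rest. Not to be touched
- roller_blue: blue plastic roller, 32 mm diameter, 44 mm long, lying across one of the three lanes, waiting behind its gate with its centre at x about 0 in the feeder's frame and 67 mm above the table; which lane varies. Released, it comes to rest against the black stop rail across the lower end (60 mm tall, inner face at x = 122 mm), its centre at about x = 106 mm. Origin at its centre; its y axis is the roller's axis. Not to be touched
- roller_orange: orange plastic roller, 32 mm diameter, 44 mm long, lying across one of the three lanes, waiting behind its gate with its centre at x about 0 in the feeder's frame and 67 mm above the table; which lane varies. Released, it comes to rest against the black stop rail across the lower end (60 mm tall, inner face at x = 122 mm), its centre at about x = 106 mm. Origin at its centre; its y axis is the roller's axis. Not to be touched
- roller_white: white plastic roller, 32 mm diameter, 44 mm long, lying across one of the three lanes, waiting behind its gate with its centre at x about 0 in the feeder's frame and 67 mm above the table; which lane varies. Released, it comes to rest against the black stop rail across the lower end (60 mm tall, inner face at x = 122 mm), its centre at about x = 106 mm. Origin at its centre; its y axis is the roller's axis. Not to be touched
- cup: blue drinking cup, 80 mm across the rim, 115 mm tall; origin at the centre of its underside. Loose bystander, to be left alone
- wedge: blue stepped workpiece, 80 x 50 x 40 mm; origin at the centre of its underside. Loose bystander, to be left alone
- driver: screwdriver with an orange handle, lying; origin at the centre of its underside. Loose bystander, to be left alone
- cone: steel pointer cone, 36 mm across, 65 mm tall; origin at the centre of its underside. Loose bystander, to be left alone
- collar: dark steel shaft collar, 40 mm across, 18 mm tall; origin at the centre of its underside. Loose bystander, to be left alone
- block: aluminium block, 50 x 40 x 30 mm; origin at the centre of its underside. Loose bystander, to be left alone
- can: yellow can, 52 mm across, 90 mm tall; origin at the centre of its underside. Loose bystander, to be left alone

How it is judged (in metres and radians):
On the way, in this order (a step that is already met when the one before it is completed fails the run):
1. the blue roller lies at the stop rail and all three levers are back up, while the orange roller still waits behind its gate (x of roller_blue in the frame of feeder between 0.09 and 0.115 m and z of roller_blue in the frame of feeder below 0.06 m and x of roller_orange in the frame of feeder below 0.02 m and value of joint each of lever_left, lever_mid, lever_right below 0.06 rad), for 0.1 s.
2. the orange roller has run down to the stop rail (x of roller_orange in the frame of feeder between 0.09 and 0.115 m and z of roller_orange in the frame of feeder below 0.06 m), for 0.2 s.
At the end, for the whole second after the job is handed in: The blue and the orange roller rest against the stop rail (centre 90 to 115 mm down the feeder's x, less than 60 mm above the table, slower than 30 mm/s), the white roller is still behind its gate (x below 20 mm), and all three levers are back at rest (below 0.04 rad) (all of step 2 and x of roller_blue in the frame of feeder between 0.09 and 0.115 m and z of roller_blue in the frame of feeder below 0.06 m and x of roller_white in the frame of feeder between -0.05 and 0.02 m and value of joint each of lever_left, lever_mid, lever_right below 0.04 rad and linear speed of each of roller_blue, roller_orange, roller_white below 0.03 m/s); the robot touches nothing.
It fails at once if the white roller leaves its place behind the gate (x of roller_white in the frame of feeder above 0.025 m).
It fails at once if the robot touches a roller ((contact force between roller_blue and the fingers above 0.3 N or contact force between roller_blue and the arm above 0.3 N) or (contact force between roller_orange and the fingers above 0.3 N or contact force between roller_orange and the arm above 0.3 N) or (contact force between roller_white and the fingers above 0.3 N or contact force between roller_white and the arm above 0.3 N)).
It fails at once if the robot touches a gate ((contact force between gate_left and the fingers above 0.3 N or contact force between gate_left and the arm above 0.3 N) or (contact force between gate_mid and the fingers above 0.3 N or contact force between gate_mid and the arm above 0.3 N) or (contact force between gate_right and the fingers above 0.3 N or contact force between gate_right and the arm above 0.3 N)).
It fails at once if a roller is lifted out of its lane (z of any of roller_blue, roller_orange, roller_white in the frame of feeder above 0.095 m).
It fails at once if a bystander is moved by more than 20 mm (distance of any of cup, wedge, driver, cone, collar, block, can from where it was at the start of the episode above 0.02 m).
It also fails if it takes over 38 s, if anything falls off the work surface, if the arm or the gripper's body presses on something with over 40 N, if the wrist force passes 120 N, or if a joint passes its speed limit or range.

## Working session

There is one attempt and no reset: what is moved stays moved. The work goes in short steps, Python scripts to look and compute and a tool call to move; the robot and the scene stay as the last step left them, time stands still between calls to the robot, and variables do not carry over. Pictures are saved under pics/ and viewed, and the job is handed in when it is done.

Besides the shell and the picture viewer there is one more tool, called after "Emit:" as a command line: name --argument value ..., lists and objects as JSON in quotes. carry_out: Moves the arm, as the interface text tells. Its arguments: {"type":"object","properties":{"steps":{"type":"array","items":{"type":"number"}},"grip_force":{"type":"number"}},"required":["steps"]}

```bash
mkdir -p pics; python3 - <<'E'
from rig import readout,cams
import cv2
print(readout.sense())
for n in("scene","side"):
    cv2.imwrite(f"pics/{n}0.png",cams.capture(n)[:,:,::-1]); print(n,cams.calibration(n))
print(cams.calibration("wrist"))
E
```

```text
{'time_s': 0.0, 'joints': array([-1.54442142e+00,  3.13429853e-01,  1.49843040e+00, -1.45684620e-05,
        1.33101552e+00, -2.23379119e-01]), 'dq': array([-0.00011289, -0.0014034 , -0.00200616,  0.00129426,  0.00082826,
       -0.00013707]), 'tau': array([ 5.18978140e-04, -4.12269294e+01, -2.59742779e+01, -1.83358225e-04,
        4.14496768e-03,  6.50595631e-07]), 'eef_pos': array([ 129.75017554, -508.44595512,  230.74790681]), 'ee_rot': array([-6.39145010e-04,  9.92212573e-01,  1.24554402e-01,  5.60523600e-05]), 'force': array([ 0.09147635, -0.22953883,  0.68618412]), 'wrist_torque': array([-0.02396629,  0.0530755 , -0.022862  ]), 'grip_width': 1.0002974617079312}
scene {'fx': 460.2283856810121, 'fy': 460.2283856810121, 'cx': 321.8271092226233, 'cy': 230.74114555453917, 'k1': -0.1145217671193167, 'R': array([[ 0.13436722,  0.99085483, -0.01233499],
       [ 0.56856143, -0.08728423, -0.81799717],
       [-0.8115931 ,  0.10289881, -0.57508998]]), 't': array([-119.27725052, -227.24457586, 1374.79601584])}
side {'fx': 557.9105222742999, 'fy': 557.9105222742999, 'cx': 313.22401518388745, 'cy': 251.4288201933124, 'k1': -0.08387519166915364, 'R': array([[-0.73842457, -0.6743348 , -0.00131485],
       [-0.48966619,  0.53754334, -0.68649412],
       [ 0.46363367, -0.50628029, -0.72713416]]), 't': array([431.68328817, 334.67759559, 934.30647365])}
{'fx': 365.78009086987726, 'fy': 365.78009086987726, 'cx': 315.427804478265, 'cy': 235.2705572789102, 'k1': 0.014911807678886892, 'T_tool_cam': array([[ 1.60885818e-03, -9.61653629e-01, -2.74262118e-01,
         6.90960817e+01],
       [ 9.99997790e-01,  1.17604049e-03,  1.74253383e-03,
         9.28321128e-01],
       [-1.35317063e-03, -2.74264316e-01,  9.61653396e-01,
        -1.41661750e+02],
       [ 0.00000000e+00,  0.00000000e+00,  0.00000000e+00,
         1.00000000e+00]])}
```

View pics/scene0.png

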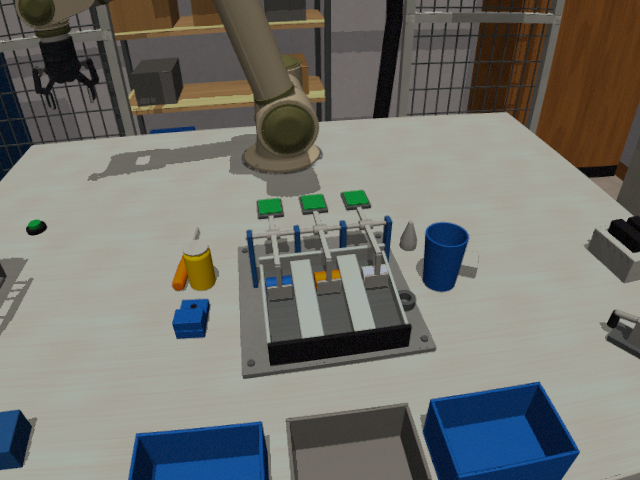

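View pics/side0.png

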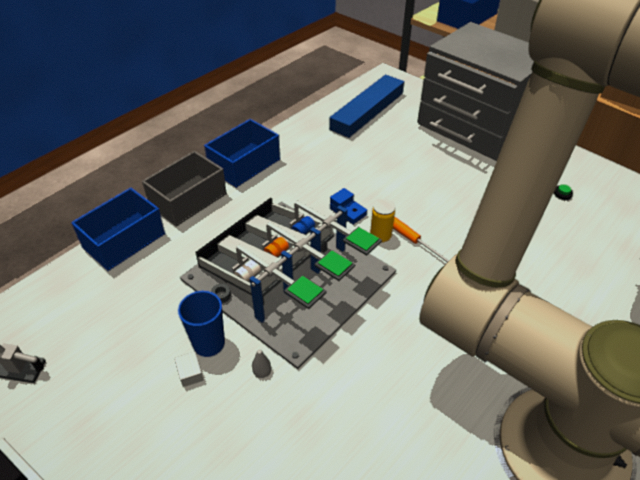

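The scene view puts the blue roller at (280,281), orange at (328,276) and white at (375,270), so blue is in the right lane (-y), orange in the mid lane and white in the left. The green pads are at about (270,208), (313,203) and (356,199). The side view agrees.

```bash
cat > h.py <<'E'
import numpy as np,cv2
from rig import cams
def ray(n,uv):
    c=cams.calibration(n);K=np.array([[c['fx'],0,c['cx']],[0,c['fy'],c['cy']],[0,0,1]])
    p=cv2.undistortPoints(np.array([[uv]],float),K,np.array([c['k1'],0,0,0.]))[0,0]
    return -c['R'].T@c['t'], c['R'].T@np.array([p[0],p[1],1])
def plane(n,uv,z):
    o,d=ray(n,uv); return o+d*(z-o[2])/d[2]
def tri(a,b):
    (o1,d1),(o2,d2)=ray('scene',a),ray('side',b)
    s=np.linalg.lstsq(np.c_[d1,-d2],o2-o1,rcond=None)[0]
    p,q=o1+s[0]*d1,o2+s[1]*d2
    return (p+q)/2,np.linalg.norm(p-q)
def pads(img,amin=80):
    h=cv2.cvtColor(img,cv2.COLOR_RGB2HSV)
    m=cv2.inRange(h,(50,120,90),(75,255,255))
    n,_,st,ce=cv2.connectedComponentsWithStats(m)
    return [(ce[i],st[i,4]) for i in range(1,n) if st[i,4]>amin]
E
python3 - <<'E'
from h import *
P={n:pads(cv2.imread(f'pics/{n}0.png')[:,:,::-1].copy()) for n in('scene','side')}
for n in P:
    for c,a in P[n]: print(n,c.round(1),a,plane(n,c,135).round(1))
s=sorted([c for c,a in P['scene'] if c[0]>200],key=lambda c:c[0])
t=sorted([c for c,a in P['side'] if c[0]<450],key=lambda c:-c[0])
for a,b in zip(s,t): print(tri(a,b))
# plate corners, can, driver, cup rough
for n,l in (('scene',{'can':(203,287),'driverL':(177,288),'cuprim':(446,235)}),):
    print({k:plane(n,v,0 if k!='cuprim' else 115).round() for k,v in l.items()})
E
```

```text
scene [355.3 197.4] 279 [496.8 121.4 135. ]
scene [312.8 201.5] 293 [499.5  36.6 135. ]
scene [269.1 205.8] 300 [501.9 -48.5 135. ]
side [362.1 238.3] 397 [496.6 -45.7 135. ]
side [334.7 262.5] 450 [494.5  38.8 135. ]
side [304.7 289.1] 515 [492.  123.7 135. ]
(array([498.11213236, -48.20232796, 132.40936911]), np.float64(0.6892733542265033))
(array([495.81736957,  37.0577608 , 132.67432624]), np.float64(0.17031369264997057))
(array([493.24926985, 122.26642268, 132.76058882]), np.float64(0.2740712880254956))
{'can': array([ 565., -192.,    0.]), 'driverL': array([ 561., -244.,    0.]), 'cuprim': array([620., 267., 115.])}
```

Emit:
carry_out --steps '[0, 0, 0, 0, 0, 1.26, -1, 0, 0, 0, 0, 0, 1.26, -1, 2.2, -2.65, 0, 0, 0, 0, -1, 2.2, -2.65, 0, 0, 0, 0, -1, 2.2, -2.65, 0, 0, 0, 0, -1, 2.2, -2.65, 0, 0, 0, 0, -1, 2.2, -2.65, 0, 0, 0, 0, -1, 2.2, -2.65, 0, 0, 0, 0, -1, 2.2, -2.65, 0, 0, 0, 0, -1, 2.2, -2.65, 0, 0, 0, 0, -1, 2.2, -2.65, 0, 0, 0, 0, -1, 2.2, -2.65, 0, 0, 0, 0, -1, 2.2, -2.65, 0, 0, 0, 0, -1, 2.2, -2.65, 0, 0, 0, 0, -1, 2.2, -2.65, 0, 0, 0, 0, -1, 2.2, -2.65, 0, 0, 0, 0, -1, 2.2, -2.65, 0, 0, 0, 0, -1, 2.2, -2.65, 0, 0, 0, 0, -1, 2.2, -2.65, 0, 0, 0, 0, -1, 0, 0, 0, 0, 0, 0, -1]' --grip_force 40

```text
time_s: 1.77
eef_pos: [492.1, -43.3, 230.8]
ee_rot: [-0.001, 1.0, 0.017, 0.0]
force: [0.1, 0.0, -1.0]
grip_width: 0.002
```

Emit:
carry_out --steps '[-0.1, 0.4, 1.5, 0, 0, 0, -1, 0, 0, 2.0, 0, 0, 0, -1, 0, 0, 2.0, 0, 0, 0, -1, 0, 0, 2.0, 0, 0, 0, -1, 0, 0, 1.0, 0, 0, 0, -1, 0, 0, 0, 0, 0, 0, -1, 0, 0, 0, 0, 0, 0, -1]'

```text
time_s: 2.35
eef_pos: [489.3, -51.5, 146.6]
ee_rot: [-0.0, 1.0, 0.015, -0.0]
force: [0.2, -0.0, 0.3]
grip_width: -0.001
```

```bash
python3 - <<'E'
from rig import cams,readout
import cv2,numpy as np
s=readout.sense();print(s['eef_pos'],s['force'])
a=[cams.capture(n)[:,:,::-1] for n in('scene','side')]
a=[cv2.resize(a[0][130:330,180:480],None,fx=2,fy=2),cv2.resize(a[1][150:350,180:480],None,fx=2,fy=2)]
cv2.imwrite('pics/a1.png',a[0]);cv2.imwrite('pics/b1.png',a[1])
E
```

```text
[489.31086598 -51.49789829 146.63061749] [ 0.15490723 -0.03160059  0.34021875]
```

View pics/a1.png

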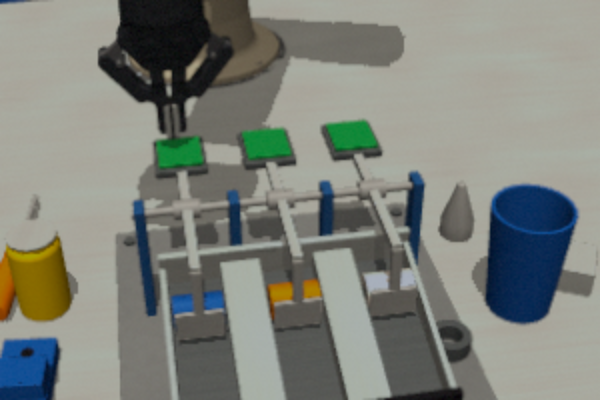

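View pics/b1.png

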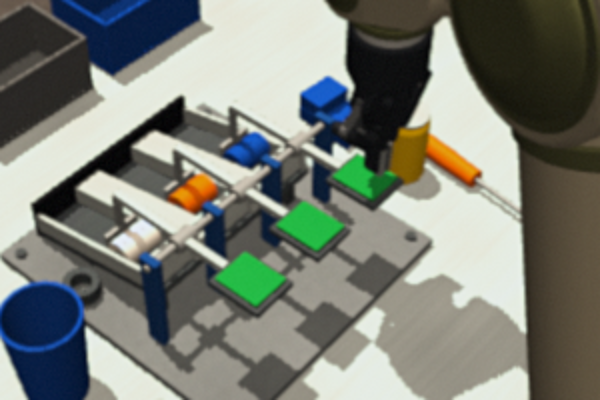

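The closed fingertips are over the right pad, at (172,135) in the enlarged scene crop against a pad centre of about (180,152). I'll shift 4 mm left and press.

Emit:
carry_out --steps '[0.1, -0.4, 0.3, 0, 0, 0, -1, 0, 0, 0.7, 0, 0, 0, -1, 0, 0, 0.6, 0, 0, 0, -1, 0, 0, 0.6, 0, 0, 0, -1, 0, 0, 0.6, 0, 0, 0, -1, 0, 0, 0.6, 0, 0, 0, -1, 0, 0, 0.6, 0, 0, 0, -1, 0, 0, 0.4, 0, 0, 0, -1, 0, 0, 0, 0, 0, 0, -1, 0, 0, 0, 0, 0, 0, -1, 0, 0, 0, 0, 0, 0, -1]'

```text
time_s: 3.37
eef_pos: [490.6, -47.5, 102.4]
ee_rot: [0.0, 1.0, 0.015, 0.001]
force: [-0.5, 0.1, 5.5]
grip_width: 0.002
```

```bash
cat > v.py <<'E'
import sys
from rig import cams,readout
import cv2,numpy as np
s=readout.sense();print(s['time_s'],s['eef_pos'],s['force'])
a=[cams.capture(n)[:,:,::-1] for n in('scene','side')]
a=[cv2.resize(a[0][150:370,200:460],(400,338)),cv2.resize(a[1][150:370,160:420],(400,338))]
cv2.imwrite(sys.argv[1],np.hstack(a))
E
python3 v.py pics/c1.png
```

```text
3.3667 [490.61053222 -47.46613364 102.35580124] [-0.52610765  0.11743338  5.47397719]
```

View pics/c1.png

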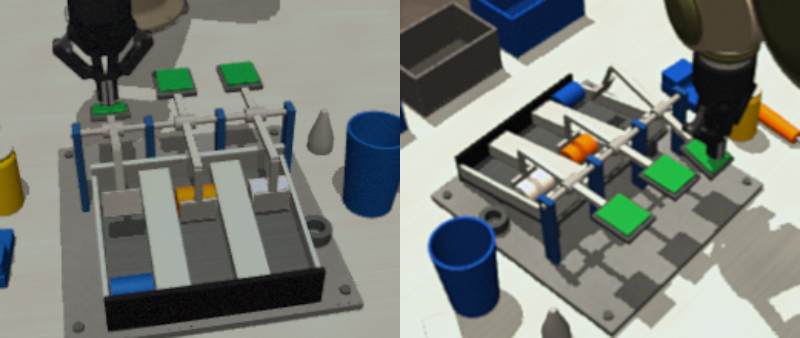

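The right gate is up and the blue roller is at the stop rail, at (132,284) in the left half. Now I'll release the lever, moving to 165 mm height.

Emit:
carry_out --steps '[0, 0, -0.6, 0, 0, 0, -1, 0, 0, -0.7, 0, 0, 0, -1, 0, 0, -0.7, 0, 0, 0, -1, 0, 0, -0.7, 0, 0, 0, -1, 0, 0, -0.7, 0, 0, 0, -1, 0, 0, -1.2, 0, 0, 0, -1, 0, 0, -1.5, 0, 0, 0, -1, 0, 0, 0, 0, 0, 0, -1, 0, 0, 0, 0, 0, 0, -1, 0, 0, 0, 0, 0, 0, -1, 0, 0, 0, 0, 0, 0, -1]'

```text
time_s: 4.38
eef_pos: [489.8, -47.1, 162.4]
ee_rot: [-0.0, 1.0, 0.015, -0.001]
force: [0.5, 0.0, 0.0]
grip_width: -0.0
```

```bash
python3 v.py pics/c2.png
```

```text
4.3833 [489.82145122 -47.11667769 162.42344764] [0.48153187 0.00898143 0.04724336]
```

View pics/c2.png

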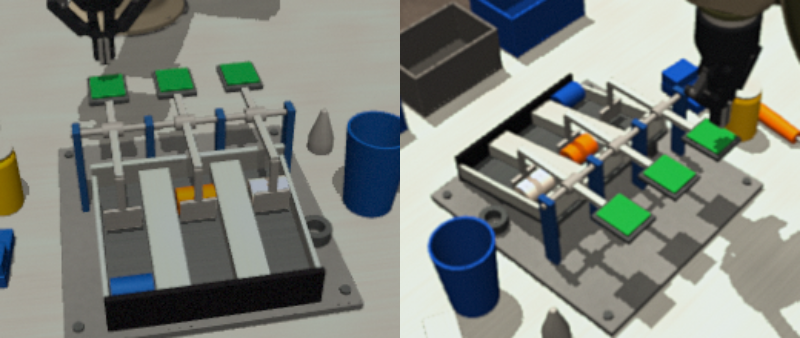

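The right lever is back level, its gate is down, blue is at the rail and orange is still waiting at (195,198). Next is the mid lever.

Emit:
carry_out --steps '[0.1, -1.4, 0, 0, 0, 0, -1, 0, -1.4, 0, 0, 0, 0, -1, 0, -1.4, 0, 0, 0, 0, -1, 0, -1.4, 0, 0, 0, 0, -1, 0, -1.4, 0, 0, 0, 0, -1, 0, -1.4, 0, 0, 0, 0, -1, 0, 0, 0, 0, 0, 0, -1, 0, 0, 0, 0, 0, 0, -1, 0, 0, 0, 0, 0, 0, -1]'

```text
time_s: 5.23
eef_pos: [488.7, 36.2, 163.1]
ee_rot: [0.0, 1.0, 0.015, -0.0]
force: [-0.1, -0.5, -1.2]
grip_width: 0.002
```

```bash
python3 v.py pics/c3.png
```

```text
5.2333 [488.67669619  36.2300215  163.10352955] [-0.13546923 -0.4640277  -1.22341008]
```

View pics/c3.png

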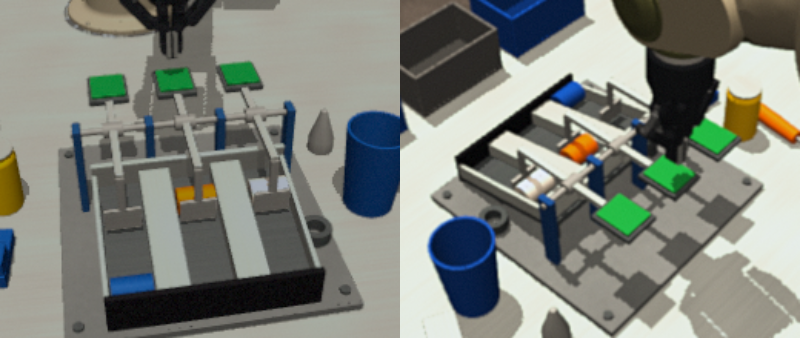

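The fingers are over the mid pad at (172,52), the pad being at (175,78). I'll press it now.

Emit:
carry_out --steps '[0, -0.1, 1.0, 0, 0, 0, -1, 0, 0, 1.0, 0, 0, 0, -1, 0, 0, 0.7, 0, 0, 0, -1, 0, 0, 0.6, 0, 0, 0, -1, 0, 0, 0.6, 0, 0, 0, -1, 0, 0, 0.6, 0, 0, 0, -1, 0, 0, 0.6, 0, 0, 0, -1, 0, 0, 0.6, 0, 0, 0, -1, 0, 0, 0.4, 0, 0, 0, -1, 0, 0, 0, 0, 0, 0, -1, 0, 0, 0, 0, 0, 0, -1, 0, 0, 0, 0, 0, 0, -1, 0, 0, 0, 0, 0, 0, -1]'

```text
time_s: 6.42
eef_pos: [489.7, 37.7, 102.8]
ee_rot: [0.0, 1.0, 0.015, 0.002]
force: [0.3, 0.7, 5.8]
grip_width: 0.001
```

```bash
python3 v.py pics/c4.png
```

```text
6.4167 [489.74602572  37.65472287 102.77618932] [0.33964208 0.65425531 5.79683075]
```

View pics/c4.png

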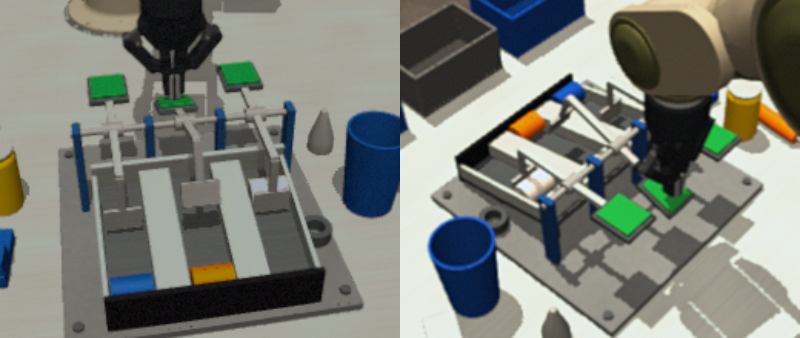

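Orange is at the rail (212,274) and white is still waiting at (268,187). I'll release.

Emit:
carry_out --steps '[0, 0, -0.6, 0, 0, 0, -1, 0, 0, -0.7, 0, 0, 0, -1, 0, 0, -0.7, 0, 0, 0, -1, 0, 0, -0.7, 0, 0, 0, -1, 0, 0, -0.7, 0, 0, 0, -1, 0, 0, -1.2, 0, 0, 0, -1, 0, 0, -2, 0, 0, 0, -1, 0, 0, -2, 0, 0, 0, -1, 0, 0, -2, 0, 0, 0, -1, 0, 0, 0, 0, 0, 0, -1, 0, 0, 0, 0, 0, 0, -1, 0, 0, 0, 0, 0, 0, -1, 0, 0, 0, 0, 0, 0, -1]'

```text
time_s: 7.6
eef_pos: [488.3, 37.8, 207.4]
ee_rot: [-0.0, 1.0, 0.015, -0.001]
force: [-0.1, -0.2, -0.2]
grip_width: -0.001
```

```bash
python3 v.py pics/c5.png
```

```text
7.6 [488.28958495  37.81517552 207.39972748] [-0.09461792 -0.21292821 -0.1619705 ]
```

View pics/c5.png

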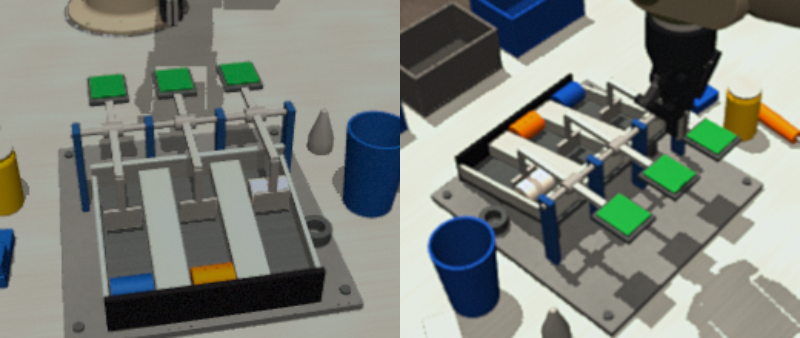

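All three pads are level and all gates are down. Blue (132,284) and orange (212,274) are at the rail, white (268,187) is behind its gate, and the tool is clear of everything.

```bash
python3 -c "
from rig import finish_job
print(finish_job())"
```

```text
the job is handed in; nothing more can be done
None
```

I pressed the right lever (blue roller) and then the mid lever (orange roller) by their green pads with the closed fingertips, letting each lever come back up. I then handed the job in at about 7.7 s of the 38 s allowed.

In the last pictures, blue and orange lie at the stop rail and white waits behind its closed gate in the left lane. All three levers look level, and the bystanders in view look unmoved. The tool was clear at a height of 207 mm with about 0 N on the wrist; the pressing force read about 6 N.

I judged the levers and bystanders by eye and did not measure lever angles or bystander shifts. No check failed. The only disagreement was that the pad heights triangulated from the two cameras came out about 2 mm low, which is within the calibration error.

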